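Open the seed meter's shutter for cleaning out

ROBOT

A 6-joint arm with a two-finger parallel gripper is mounted at the origin on the work surface. World frame = base frame: x ahead of the robot, y to its left, z up, the work surface at z = 0. Lengths are in m, angles in rad, forces in N, time in s.
With the tool pointing down it reaches from about 0.425 to 0.95 m from the base axis. Payload 3.5 kg.
Tool frame: the origin (TCP) lies on the centre line of the jaws, within the pads' length; the fingertips stand 11 mm ahead of it and the grasp point (between the pads) lies 8 mm behind it; z points along the fingers, y is the line along which they close (so a half turn about z gives the same grasp; the last joint's range is limited). The gripper opens to 85 mm and grips with 20 to 120 N. Pads are 22 mm wide; open, the fingers measure 114 mm over their backs; the gripper's body (76 mm by 85 mm) begins 54 mm behind the grasp point. The pads swing forward as they close: fully open they stand 13 mm farther back than shut.
Start: joints at [-1.436, 0.286, 1.577, -0, 1.279, -0.15], TCP at [0.19, -0.648, 0.242] pointing down, gripper open.
Joint ranges: [-2.77, 2.77], [-0.9, 2.22], [0.21, 2.48], [-1.53, 4.67], [0.24, 2.81], [-2.84, 2.84]. Speed limits (rad/s): [2.79, 2.79, 3.14, 3.14, 3.14, 3.14].

INTERFACE

Orientations are given as a unit quaternion [x, y, z, w].
In Python, from plant import ctrl gives the robot as it stands.
- The arm moves only by the tool step_arm, never from a script. Its argument "motion" is a list of rows, each an object with "offset": the shift along the tool's x, y, z in m, a list of three; "twist": the turn about the tool's z in degrees. A call has 1 to 12 rows; each row is the pose to reach, as a shift and turn from the pose commanded when the call began, along the tool's axes at that moment; what a row does not reach only later rows make up. A row lasts 1/10 s, in which the tool goes at most 50 mm and 8.59 degrees, less where a joint would pass 70% of its speed; a pose out of reach is approached as far as the arm can. A call with a gripper value outside its range is refused whole. "gripper" is the finger opening in m, from 0 to 0.0854, set as the call begins (left out, the last holds). The fingers move at their own pace and stop on an object; "grip_force" is the grip in N (left out, the last holds). Time passes only in rows, so rows that repeat a pose let the fingers close. It gives the time, the measured TCP pose, the force, the opening and the grip force at its end, in the units of the state.
- ctrl.get_state(): the state, without advancing time (a new reading comes with each control period).
- ctrl.read_camera(name): name is "scene" or "top" or "wrist"; returns the picture (400x640x3 uint8, blue, green, red); there is no depth.
- ctrl.calibration(name): a dict with "fx", "fy", "cx", "cy" (pixels), "cam_to_world" (4x4, takes a point from camera to world coordinates). Camera axes: x right, y up, looking along -z (the intrinsics and any distortion apply to the point x, -y, -z); pixel columns grow to the right and rows downward; lengths in m; the calibration is good to about 2 mm. A picture is of the moment at which its call begins: read the wrist's pose just before it. calibration takes no time and is no camera call; for the wrist camera it gives the pose at the moment of the call.
- ctrl.sign_off(): hands the job in; it is judged then, once.
The state is a dict: "time": time; "qpos": joint angles; "dq": joint speeds; "joint_efforts": joint torques, N m; "eef_pos": TCP position; "tcp_rot": TCP orientation; "contact_force": force on the tool from outside, world axes, zero at the start; "wrist_torque": the same for the moment, N m; "opening": opening from 0.0 (shut) to 1.0 (fully open); "finger_force": force on a finger pad.
Only numpy, scipy, OpenCV 4.12 (cv2) and the standard library are available. Lean on these libraries where they do the work, as an engineer would, in place of code of your own. Each camera call takes 0.05 s, during which the arm holds its last target. There are 200 camera calls.

TASK

Clear the front of the green seed meter by hanging the orange angle bracket by its hole on the peg of the stand. Then tug the steel shutter by its yellow tab to feel whether the catch inside is on, before touching the red plunger; if it is caught, push the plunger fully in to release it. Pull the spring-loaded shutter fully open and finish while still holding it open, leaving the bracket hanging and the other parts on the bench undisturbed.

Things in the scene. Friction and masses are not known exactly. Their poses are not given: they have to be found in the camera images.
- meter: Faded green seed meter, fixed to the bench: a box 160 (x) x 130 (y) x 85 mm high with a round drum of 108 mm diameter behind it (to x = +115 mm, top at z = 110 mm), and two low guide rails along x on top (y = -41 and +41 mm, top at z = 96 mm). Origin: centre of the box's underside. Its front is its -x side, which roughly faces the robot.
- shutter (a joint): How far the steel shutter on the meter is open, m: 0 shut, 0.045 fully open. It slides level along the meter's -x. A spring pulls it shut (1.6 N shut, 4.2 N open), so it closes when let go. If the hidden catch is on, it moves 5 mm (its play, against the spring alone), then stops hard; if off, it runs on to 45 mm. Nothing outside shows whether the catch is on.
- shutter_tab (a point): Middle of the top edge of the shutter's yellow upright pull tab: a plate 8 mm thick (along the meter's x), 34 mm wide (along y), standing 36 mm above the shutter plate; its top is 127 mm above the bench. It moves with the shutter. Shut, it stands at x = -50 mm, y = 0 of the meter. Free room of 70 mm before and behind it. Axes parallel to the meter's.
- plunger (a joint): How far the red release plunger is pushed in, in m: 0 out, 0.010 fully in. It has no spring: it stays where it is pushed. It moves straight down and takes about 3 N, or about 5 N while it drives the catch off. Pushed fully in it always clears the catch, which then stays off.
- plunger_top (a point): Centre of the flat top of the red plunger, a vertical cylinder of 24 mm diameter on top of the meter at x = +58 mm, y = 0 of the meter; its top is 118 mm above the bench when out and 108 mm when in. The dark collar round it is 38 mm wide and 95 mm high above the bench.
- bracket: Orange L-shaped angle bracket, 0.22 kg, standing loose before the meter's front. Upright plate 5 mm thick (x), 60 mm wide (y), 95 mm high, centred on the origin; a foot 5 mm thick, 60 mm wide reaches 47 mm to its -x side. Origin: middle of the plate's lower edge. z points up along the plate. Above the hole (z = 58 to 95 mm) it can be pinched from above across its thickness.
- bracket_hole (a point): Centre of the 26 mm hole through the bracket's upright plate, 45 mm above the bracket's origin; the hole runs along the bracket's x.
- peg_stand: Dark steel stand, fixed: base 120 (x) x 100 x 12 mm, post 14 x 30 mm at x = +47 mm, 128 mm high, and a round peg of 10 mm diameter from the post towards the stand's -x (roughly the robot), axis rising from z = 120 mm at x = +40 to 129 mm at x = -45, y = 0, with a 14 mm ball at the end. The bracket goes on with its foot to -x. Origin: underside of the base, 10 mm before its centre.
- peg_mid (a point): Point on the peg's axis midway along it, at x = 0, y = 0, z = 124.5 mm of the stand; axes parallel to the stand's.
- gear: Bystander: bronze gear lying flat, 78 mm across, 22 mm high with its hub. Origin: centre of the underside.
- dog: Bystander: rusted drive dog coupling, 54 mm across, 34 mm high. Origin: centre of the underside.
- housing: Bystander: white nylon bearing housing, 44 x 80 mm, 26 mm high. Origin: centre of the underside.
- shaft: Bystander: short square steel shaft lying along its x, 110 x 16 x 16 mm. Origin: centre of the underside.
- wrench: Bystander: steel spanner lying flat.
- grease: Bystander: yellow grease jar with black lid, 64 mm across, 85 mm high. Origin: centre of the underside.

How it is judged:
On the way, in this order (a step that is already met when the one before it is completed fails the run):
1. the bracket hangs by its hole on the peg, let go of (x of bracket_hole in the frame of peg_stand between -0.045 and 0.04 m and y of bracket_hole in the frame of peg_stand between -0.015 and 0.015 m and z of bracket_hole in the frame of peg_stand between 0.1 and 0.131 m and contact force between bracket and peg_stand above 0.5 N and contact force between bracket and the fingers below 0.1 N and linear speed of bracket below 0.05 m/s), for 0.3 s.
2. the shutter is tugged until its play is taken up (open more than 3 mm) while the plunger is still out (value of joint shutter above 0.003 m and value of joint plunger below 0.002 m and contact force between shutter and the fingers above 0.5 N), for 0.1 s.
3. the shutter is pulled open by the gripper (value of joint shutter above 0.036 m and contact force between shutter and the fingers above 1 N), for 0.3 s.
At the end, for the whole second after the job is handed in: The shutter is open more than 36 of its 45 mm, at rest, with the fingers bearing on it (over 1 N); the bracket hangs at rest on the peg, its hole's centre within 15 mm sideways of the peg's axis and not above it, carried by the stand and not touched by the fingers (all of step 1 and all of step 3 and velocity of joint shutter between -0.01 and 0.01 m/s); the arm keeps its last pose, push and grip.
It fails at once if a bystander is moved more than 30 mm (distance of any of gear, dog, housing, shaft, wrench, grease from where it was at the start of the episode above 0.03 m).
It also fails if it takes over 72 s, if anything falls off the work surface, if the arm or the gripper's body presses on something with over 40 N, if the wrist force passes 120 N, or if a joint passes its speed limit or range.

## Working session

There is one attempt and no reset: what is moved stays moved. The work goes in short steps, Python scripts to look and compute and a tool call to move; the robot and the scene stay as the last step left them, time stands still between calls to the robot, and variables do not carry over. Pictures are saved under pics/ and viewed, at most 10 in all, crops included, and the job is handed in when it is done.

Besides the shell and the picture viewer there is one more tool, called after "Emit:" as name(argument=value, ...) on one line, values as JSON. step_arm: Moves the arm, as the interface text tells. Its arguments: {"type":"object","properties":{"motion":{"type":"array"},"gripper":{"type":"number"},"grip_force":{"type":"number"}},"required":["motion"]}

```bash
mkdir -p pics && ls && python3 - <<'E'
from plant import ctrl
import cv2,json,numpy as np
s=ctrl.get_state();print({k:np.round(v,3).tolist() for k,v in s.items()})
for n in("top","scene"):
    cv2.imwrite(f"pics/{n}1.png",ctrl.read_camera(n))
    c=ctrl.calibration(n);print({k:np.round(v,4).tolist() for k,v in c.items()})
E
```

```text
pics
{'time': 0.0, 'qpos': [-1.436, 0.287, 1.578, -0.0, 1.279, -0.15], 'dq': [0.001, 0.001, -0.001, -0.001, -0.0, -0.001], 'joint_efforts': [-0.001, -40.599, -29.262, -0.0, 0.006, -0.0], 'eef_pos': [0.19, -0.647, 0.241], 'tcp_rot': [0.99, 0.142, -0.0, -0.001], 'contact_force': [-0.242, -0.157, 0.327], 'wrist_torque': [0.015, 0.046, -0.012], 'finger_force': 0.0, 'opening': 1.0}
{'fx': 422.954, 'fy': 422.954, 'cx': 317.6124, 'cy': 200.448, 'cam_to_world': [[-0.0102, 0.9812, -0.1926, 0.3249], [-0.9999, -0.0114, -0.005, -0.018], [-0.0071, 0.1925, 0.9813, 1.3476], [0.0, 0.0, 0.0, 1.0]]}
{'fx': 507.2531, 'fy': 507.2531, 'cx': 312.7925, 'cy': 197.596, 'cam_to_world': [[-0.4969, -0.6023, 0.6248, 1.4453], [0.8678, -0.3357, 0.3664, 0.4998], [-0.011, 0.7242, 0.6895, 1.0752], [0.0, 0.0, 0.0, 1.0]]}
```

View pics/top1.png

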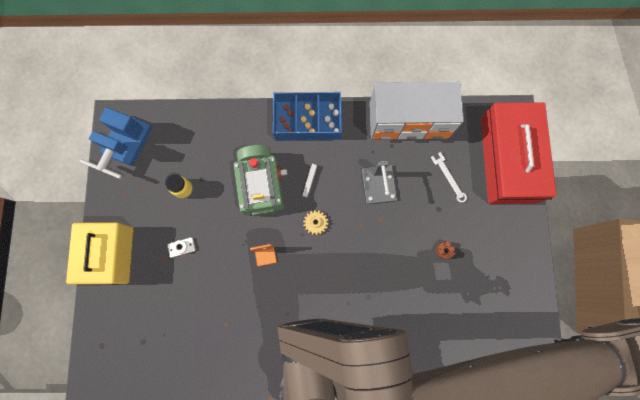

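View pics/scene1.png

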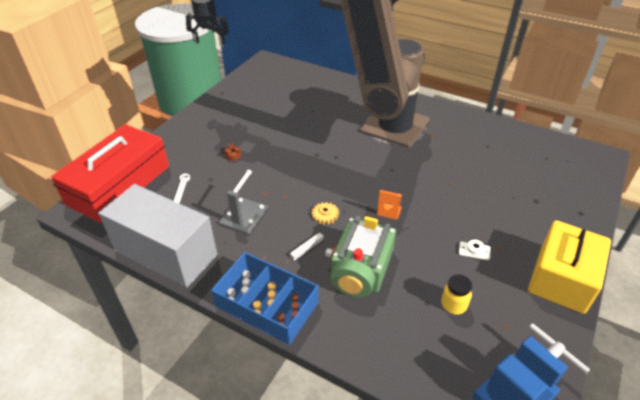

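The top view (up = world +x, right = −y) shows the meter at about (258,185), the bracket at (263,255), the stand at (380,185) and the gear at (316,222). Next is an enlarged crop for exact pixels.

```bash
cat > h.py <<'E'
import numpy as np,cv2
from plant import ctrl
from scipy.spatial.transform import Rotation as R
def ray(n,uv,c=None):
    c=c or ctrl.calibration(n);T=np.array(c['cam_to_world'])
    d=T[:3,:3]@np.array([(uv[0]-c['cx'])/c['fx'],-(uv[1]-c['cy'])/c['fy'],-1.])
    return T[:3,3],d
def onz(n,uv,z,c=None):
    o,d=ray(n,uv,c);return o+d*(z-o[2])/d[2]
def proj(n,p,c=None):
    c=c or ctrl.calibration(n);T=np.array(c['cam_to_world'])
    q=T[:3,:3].T@(np.array(p)-T[:3,3]);return [c['cx']-c['fx']*q[0]/q[2],c['cy']+c['fy']*q[1]/q[2]]
E
python3 - <<'E'
import cv2
i=cv2.imread("pics/top1.png")[135:280,225:410]
cv2.imwrite("pics/top1c.png",cv2.resize(i,None,fx=4,fy=4,interpolation=cv2.INTER_CUBIC))
E
```

```text
(no output)
```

View pics/top1c.png

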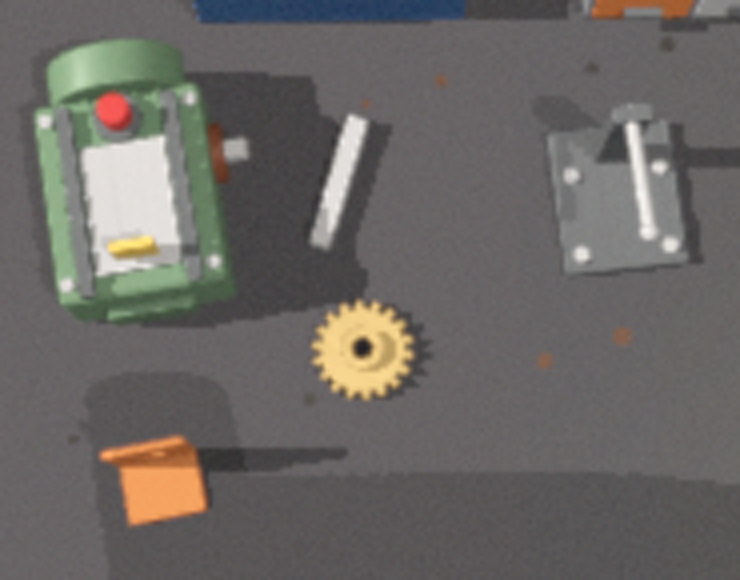

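```bash
python3 - <<'E'
from h import *
P=lambda u,v,z:onz("top",(225+u/4-.375,135+v/4-.375),z)
pt={}
for n,u,v,z in [("brTopL",102,456,.095),("brTopR",184,438,.095),("footL",131,524,.005),("footR",208,508,.005),("plung",114,110,.118),("tab",132,247,.127),("ball",648,232,.129),("pegroot",632,124,.121),("b1",547,132,.012),("b2",668,121,.012),("b3",687,262,.012),("b4",567,273,.012),("gear",362,348,.02)]:
    pt[n]=P(u,v,z);print(n,np.round(pt[n],4))
a=pt["brTopL"]-pt["brTopR"];print("bracket yaw",np.degrees(np.arctan2(-a[0],a[1])),np.hypot(*a[:2]))
f=pt["footL"]-pt["footR"];print("foot yaw",np.degrees(np.arctan2(-f[0],f[1])))
m=pt["plung"]-pt["tab"];print("meter yaw",np.degrees(np.arctan2(m[1],m[0])),np.hypot(*m[:2]))
g=pt["pegroot"]-pt["ball"];print("peg yaw",np.degrees(np.arctan2(g[1],g[0])),np.hypot(*g[:2]))
e=(pt["b1"]+pt["b2"]-pt["b3"]-pt["b4"]);print("base yaw",np.degrees(np.arctan2(e[1],e[0])),(pt["b1"]+pt["b2"]+pt["b3"]+pt["b4"])/4)
s=ctrl.get_state();print(R.from_quat(s['tcp_rot']).as_matrix().round(3))
c=ctrl.calibration("wrist");print(np.round(c['cam_to_world'],3))
E
```

```text
brTopL [0.428  0.1893 0.095 ]
brTopR [0.4406 0.1288 0.095 ]
footL [0.3818 0.1803 0.005 ]
footR [0.3937 0.1198 0.005 ]
plung [0.6864 0.1818 0.118 ]
tab [0.5788 0.165  0.127 ]
ball [ 0.5852 -0.2152  0.129 ]
pegroot [ 0.6699 -0.2079  0.121 ]
b1 [ 0.6946 -0.1552  0.012 ]
b2 [ 0.7027 -0.2543  0.012 ]
b3 [ 0.5852 -0.2644  0.012 ]
b4 [ 0.5773 -0.1677  0.012 ]
gear [ 0.5172 -0.0027  0.02  ]
bracket yaw 11.794752074651186 0.06178671570218295
foot yaw 11.067892637133133
meter yaw 8.85013411945238 0.10894801045658577
peg yaw 4.893703776879171 0.08498344470420126
base yaw 5.502474442298904 [ 0.63992856 -0.21038704  0.012     ]
[[ 0.96   0.281 -0.   ]
 [ 0.281 -0.96   0.002]
 [ 0.    -0.002 -1.   ]]
[[ 0.28   0.921  0.271  0.259]
 [-0.96   0.27   0.076 -0.628]
 [-0.003 -0.281  0.96   0.372]
 [ 0.     0.     0.     1.   ]]
```

Estimates: bracket plate at about (0.432, 0.158) with yaw 11.5°, meter yaw 8.9° with the tab at (0.579, 0.165), stand origin (0.630, −0.211) with yaw 5.2°. I'll move toward the bracket by an outer waypoint, turning the tool on the way.

Emit:
step_arm(motion=[{"offset":[0.471,-0.328,0],"twist":-85},{"offset":[0.471,-0.328,0],"twist":-85},{"offset":[0.471,-0.328,0],"twist":-85},{"offset":[0.471,-0.328,0],"twist":-85},{"offset":[0.471,-0.328,0],"twist":-85},{"offset":[0.471,-0.328,0],"twist":-85},{"offset":[0.471,-0.328,0],"twist":-85},{"offset":[0.471,-0.328,0],"twist":-85},{"offset":[0.471,-0.328,0],"twist":-85},{"offset":[0.471,-0.328,0],"twist":-85},{"offset":[0.471,-0.328,0],"twist":-85},{"offset":[0.471,-0.328,0],"twist":-85}], gripper=0.06)

```text
time: 1.3
eef_pos: [0.551, -0.1972, 0.2418]
tcp_rot: [0.633, 0.774, 0.0, -0.001]
contact_force: [0.6, 0.9, 0.4]
opening: 0.702
finger_force: 0.0
```

Emit:
step_arm(motion=[{"offset":[0.372,-0.046,0.05]},{"offset":[0.372,-0.046,0.05]},{"offset":[0.372,-0.046,0.05]},{"offset":[0.372,-0.046,0.05]},{"offset":[0.372,-0.046,0.05]},{"offset":[0.372,-0.046,0.05]},{"offset":[0.372,-0.046,0.05]},{"offset":[0.372,-0.046,0.05]},{"offset":[0.372,-0.046,0.05]},{"offset":[0.372,-0.046,0.05]}])

```text
invalid input at $.motion[0]: expected keys offset, twist
```

```bash
python3 - <<'E'
from h import *
s=ctrl.get_state();c=ctrl.calibration("wrist");i=ctrl.read_camera("wrist");cv2.imwrite("pics/w1.png",i)
print(s['eef_pos'],s['tcp_rot'])
for p in [(.432-.0048*5.9,.1585+.03,.095)]:pass
ax=np.array([np.cos(.2),np.sin(.2),0]);ay=np.array([-ax[1],ax[0],0]);o=np.array([.432,.1585,.095])
for a in(-.0025,.0025):
  for b in(-.03,.03):print(a,b,np.round(proj("wrist",o+a*ax+b*ay,c),1))
E
```

```text
[ 0.55100923 -0.19717686  0.24178263] [ 6.32628033e-01  7.74455514e-01  4.10738610e-04 -5.10477206e-04]
-0.0025 -0.03 [ 242.2 -345.1]
-0.0025 0.03 [ 234.6 -499.6]
0.0025 -0.03 [ 250.2 -345.1]
0.0025 0.03 [ 243.4 -499.6]
```

View pics/w1.png

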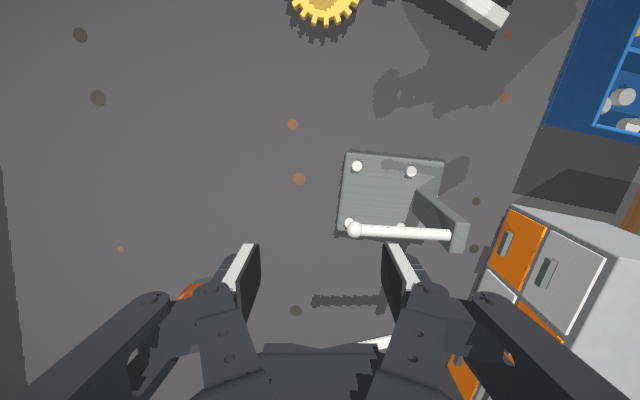

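The move was refused because it lacked a twist, but this view shows the peg well: ball at (354,230), peg root near (446,235). I'll use it to check the stand estimate.

Emit:
step_arm(motion=[{"offset":[0.372,-0.046,0.05],"twist":0},{"offset":[0.372,-0.046,0.05],"twist":0},{"offset":[0.372,-0.046,0.05],"twist":0},{"offset":[0.372,-0.046,0.05],"twist":0},{"offset":[0.372,-0.046,0.05],"twist":0},{"offset":[0.372,-0.046,0.05],"twist":0},{"offset":[0.372,-0.046,0.05],"twist":0},{"offset":[0.372,-0.046,0.05],"twist":0},{"offset":[0.372,-0.046,0.05],"twist":0},{"offset":[0.372,-0.046,0.05],"twist":0}])

```text
time: 2.35
eef_pos: [0.4311, 0.1551, 0.192]
tcp_rot: [0.633, 0.774, -0.0, 0.0]
contact_force: [-0.6, -0.0, -0.0]
opening: 0.702
finger_force: 0.0
```

```bash
python3 - <<'E'
from h import *
s=ctrl.get_state();c=ctrl.calibration("wrist");i=ctrl.read_camera("wrist");cv2.imwrite("pics/w2.png",i)
print(s['eef_pos'],s['tcp_rot'])
ax=np.array([np.cos(.2),np.sin(.2),0]);ay=np.array([-ax[1],ax[0],0]);o=np.array([.432,.1585,.095])
for a in(-.0025,.0025):
  for b in(-.03,.03):print(a,b,np.round(proj("wrist",o+a*ax+b*ay,c),1))
# earlier view: same orientation, TCP translated
c0=dict(c);T=np.array(c['cam_to_world']);T[:3,3]+=np.array([.551,-.1972,.2418])-s['eef_pos'];c0['cam_to_world']=T
print("ball",onz("w",(354,230),.129,c0),"root",onz("w",(446,235),.1205,c0))
E
```

```text
[0.43109921 0.15509646 0.19202893] [ 6.33368070e-01  7.73850604e-01 -3.60182136e-04  2.87777268e-05]
-0.0025 -0.03 [319.3 237.2]
-0.0025 0.03 [319.1 162.9]
0.0025 -0.03 [325.5 237.2]
0.0025 0.03 [325.8 162.9]
ball [ 0.58433261 -0.21803037  0.129     ] root [ 0.66688115 -0.20978669  0.1205    ]
```

View pics/w2.png

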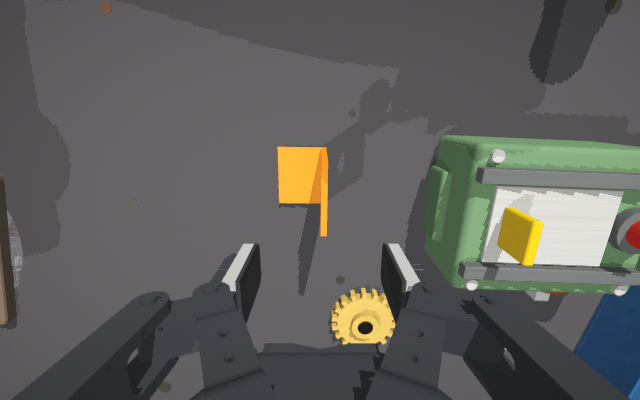

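The plate's top edge at columns 321–327, rows 162–236, matches the prediction, so I descend and grip.

Emit:
step_arm(motion=[{"offset":[0,0.0005,0.04],"twist":0},{"offset":[0,0.0005,0.08],"twist":0},{"offset":[0,0.0005,0.105],"twist":0},{"offset":[0,0.0005,0.117],"twist":0},{"offset":[0,0.0005,0.117],"twist":0},{"offset":[0,0.0005,0.117],"twist":0}])

```text
time: 3.0
eef_pos: [0.4333, 0.1547, 0.0765]
tcp_rot: [0.634, 0.773, 0.001, 0.001]
contact_force: [0.3, 0.1, 0.2]
opening: 0.7
finger_force: 0.0
```

Emit:
step_arm(motion=[{"offset":[0,0,0],"twist":0},{"offset":[0,0,0],"twist":0},{"offset":[0,0,0],"twist":0},{"offset":[0,0,0],"twist":0},{"offset":[0,0,0],"twist":0},{"offset":[0,0,0],"twist":0},{"offset":[0,0,0],"twist":0}], gripper=0, grip_force=60)

```text
time: 3.7
eef_pos: [0.4324, 0.1553, 0.0757]
tcp_rot: [0.634, 0.773, 0.0, 0.0]
contact_force: [0.9, 0.7, 3.4]
opening: 0.045
finger_force: 62.2
```

Emit:
step_arm(motion=[{"offset":[0,0,-0.03],"twist":0},{"offset":[0,0,-0.06],"twist":0},{"offset":[-0.04,0.0045,-0.084],"twist":0.5},{"offset":[-0.08,0.0085,-0.084],"twist":1},{"offset":[-0.12,0.013,-0.084],"twist":2},{"offset":[-0.16,0.017,-0.084],"twist":2.5},{"offset":[-0.2,0.021,-0.084],"twist":3},{"offset":[-0.24,0.0255,-0.084],"twist":4},{"offset":[-0.28,0.03,-0.084],"twist":5},{"offset":[-0.32,0.034,-0.084],"twist":6},{"offset":[-0.36,0.038,-0.084],"twist":6},{"offset":[-0.394,0.042,-0.084],"twist":6}])

```text
time: 4.9
eef_pos: [0.5498, -0.2244, 0.1577]
tcp_rot: [0.674, 0.739, -0.0, -0.002]
contact_force: [0.6, 0.5, -3.0]
opening: 0.043
finger_force: 61.5
```

Emit:
step_arm(motion=[{"offset":[0,0,0],"twist":0},{"offset":[0,0,0],"twist":0}])

```text
time: 5.1
eef_pos: [0.5494, -0.2229, 0.1577]
tcp_rot: [0.674, 0.739, -0.0, -0.002]
contact_force: [0.9, -0.1, -2.0]
opening: 0.052
finger_force: 61.6
```

```bash
python3 - <<'E'
from h import *
c=ctrl.calibration("wrist");s=ctrl.get_state();w=ctrl.read_camera("wrist");sc=ctrl.read_camera("scene")
print(s['eef_pos'],s['tcp_rot'])
a=cv2.resize(w[100:300,240:520],None,fx=2,fy=2)
u,v=map(int,proj("scene",[.57,-.21,.12]))
b=cv2.resize(sc[v-40:v+40,u-60:u+60],(600,400),interpolation=cv2.INTER_CUBIC)[:, :]
print(u,v)
cv2.imwrite("pics/m1.png",np.hstack([a,cv2.resize(b,(240,160))if 0 else b[:,180:420]]))
E
```

```text
[ 0.54944219 -0.22285347  0.15774171] [ 6.74097196e-01  7.38640215e-01 -1.45584790e-04 -1.89246780e-03]
253 172
```

View pics/m1.png

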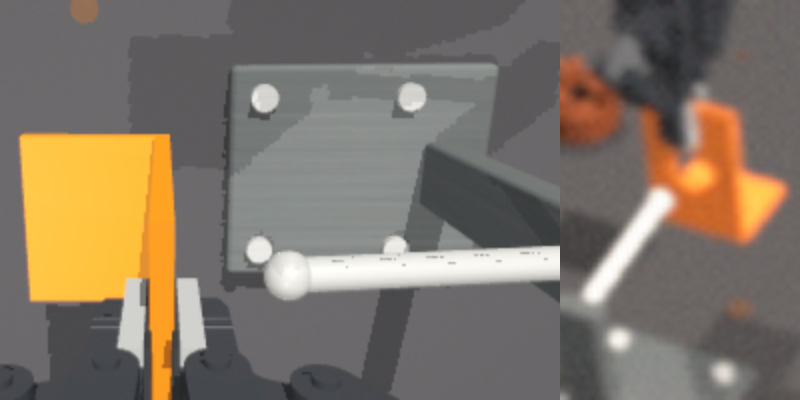

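```bash
python3 - <<'E'
from h import *
s=ctrl.get_state();t=np.array(s['eef_pos']);M=R.from_quat(s['tcp_rot']).as_matrix();f=np.round
b=onz("wrist",(384.3,237.4),.129);print("ball",f(b,4),"tool",f(M.T@(b-t),4))
for uv in[(250,167.5),(256,250)]:
  p=onz("wrist",uv,t[2]-.0757+.004);print("foot",f(p,4),"tool",f(M.T@(p-t),4))
h=t+M@[.0035,0,.0307]
print("hole est",h,f(proj("scene",h),1),"seen ~256,167.6; ball proj",f(proj("scene",b),1),f(proj("scene",[.5852,-.2162,.129]),1),"seen ~250,172")
E
```

```text
ball [ 0.585  -0.2157  0.129 ] tool [0.0024 0.036  0.029 ]
foot [ 0.4994 -0.1916  0.0864] tool [ 0.0344 -0.0469  0.0719]
foot [ 0.5055 -0.2514  0.0864] tool [-0.0258 -0.0464  0.0718]
hole est [ 0.5490779  -0.21800926  0.12738841] [255.4 165.2] seen ~256,167.6; ball proj [248.8 172. ] [248.7 172. ] seen ~250,172
```

Emit:
step_arm(motion=[{"offset":[-0.002,0.0,-0.0025],"twist":0},{"offset":[-0.002,0.012,-0.0025],"twist":0},{"offset":[-0.002,0.024,-0.0025],"twist":0},{"offset":[-0.002,0.036,-0.0025],"twist":0},{"offset":[-0.002,0.048,-0.0015],"twist":0},{"offset":[-0.002,0.06,0],"twist":0},{"offset":[-0.002,0.072,0.001],"twist":0},{"offset":[-0.002,0.083,0.002],"twist":0},{"offset":[-0.002,0.083,0.002],"twist":0}])

```text
time: 6.1
eef_pos: [0.6345, -0.217, 0.157]
tcp_rot: [0.673, 0.739, 0.0, 0.0]
contact_force: [-0.3, -0.2, -2.5]
opening: 0.049
finger_force: 61.6
```

Emit:
step_arm(motion=[{"offset":[0,0,0.003],"twist":0},{"offset":[0,0,0.005],"twist":0},{"offset":[0,0,0.007],"twist":0},{"offset":[0,0,0.008],"twist":0},{"offset":[0,0,0.008],"twist":0}])

```text
time: 6.6
eef_pos: [0.6329, -0.2172, 0.1491]
tcp_rot: [0.674, 0.739, -0.0, -0.0]
contact_force: [-0.2, 0.9, -2.7]
opening: 0.045
finger_force: 61.6
```

Emit:
step_arm(motion=[{"offset":[0,0,0.001],"twist":0},{"offset":[0,0,0.002],"twist":0},{"offset":[0,0,0.0025],"twist":0},{"offset":[0,0,0.0025],"twist":0}])

```text
time: 7.0
eef_pos: [0.6333, -0.2173, 0.147]
tcp_rot: [0.674, 0.739, 0.0, 0.0]
contact_force: [0.2, 1.1, -2.1]
opening: 0.045
finger_force: 61.7
```

Emit:
step_arm(motion=[{"offset":[0,0,0.001],"twist":0},{"offset":[0,0,0.002],"twist":0},{"offset":[0,0,0.002],"twist":0}])

```text
time: 7.3
eef_pos: [0.6334, -0.2173, 0.1465]
tcp_rot: [0.673, 0.739, -0.0, 0.0]
contact_force: [-3.7, 1.2, 5.0]
opening: 0.051
finger_force: 62.8
```

```bash
python3 - <<'E'
from h import *
s=ctrl.get_state();print(s['eef_pos'],s['contact_force'])
sc=ctrl.read_camera("scene");w=ctrl.read_camera("wrist")
cv2.imwrite("pics/m2.png",np.hstack([cv2.resize(sc[140:240,190:290],(400,400),interpolation=cv2.INTER_CUBIC),w[:,200:600]]))
E
```

```text
[ 0.63344993 -0.21734499  0.1465378 ] [-3.6872062   1.17377039  4.99840271]
```

View pics/m2.png

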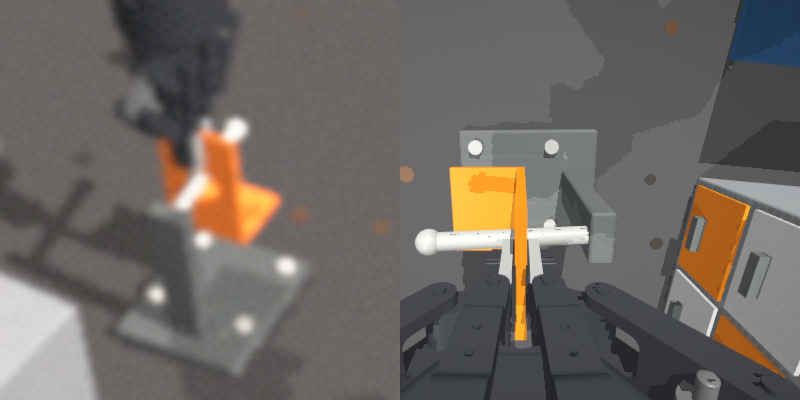

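The peg passes through the hole with 5 N of contact at the touch, so I release. I open wide because the bracket will tilt.

Emit:
step_arm(motion=[{"offset":[0,0,-0.001],"twist":0},{"offset":[0,0,-0.001],"twist":0},{"offset":[0,0,-0.001],"twist":0},{"offset":[0,0,-0.001],"twist":0},{"offset":[0,0,-0.001],"twist":0},{"offset":[0,0,-0.001],"twist":0},{"offset":[0,0,-0.001],"twist":0},{"offset":[0,0,-0.001],"twist":0}], gripper=0.065)

```text
time: 8.2
eef_pos: [0.6333, -0.2172, 0.1458]
tcp_rot: [0.674, 0.739, 0.0, 0.0]
contact_force: [-0.5, -0.3, 0.0]
opening: 0.761
finger_force: 0.0
```

Emit:
step_arm(motion=[{"offset":[0,0,-0.015],"twist":0},{"offset":[0,0,-0.035],"twist":0},{"offset":[0,0,-0.06],"twist":0},{"offset":[0,0,-0.09],"twist":0},{"offset":[0,0,-0.09],"twist":0}])

```text
time: 8.7
eef_pos: [0.6359, -0.2185, 0.2436]
tcp_rot: [0.673, 0.739, 0.002, 0.006]
contact_force: [0.0, 0.6, 0.5]
opening: 0.761
finger_force: 0.0
```

```bash
python3 - <<'E'
from h import *
s=ctrl.get_state();print(s['eef_pos'],s['tcp_rot'],s['contact_force'])
sc=ctrl.read_camera("scene");w=ctrl.read_camera("wrist")
cv2.imwrite("pics/m3.png",np.hstack([cv2.resize(sc[140:240,190:290],(400,400),interpolation=cv2.INTER_CUBIC),w[:,200:600]]))
E
```

```text
[ 0.63589884 -0.21848777  0.2436227 ] [0.673485   0.73917664 0.00153773 0.00578616] [0.00904128 0.55546186 0.48823924]
```

View pics/m3.png

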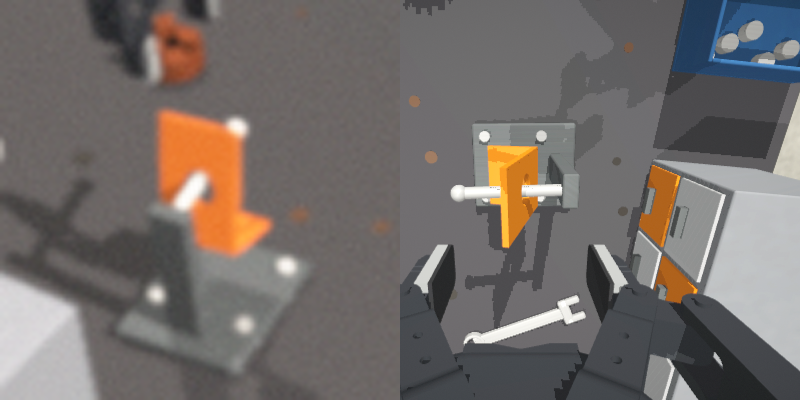

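The bracket hangs on the peg. The wrist half shows it at about (515,195) with the peg through it. Next I go over the tab.

Emit:
step_arm(motion=[{"offset":[0.04,-0.002,0],"twist":-0.5},{"offset":[0.08,-0.004,0],"twist":-1},{"offset":[0.12,-0.006,0],"twist":-1.5},{"offset":[0.16,-0.008,0],"twist":-2},{"offset":[0.2,-0.01,0],"twist":-2.5},{"offset":[0.24,-0.012,0],"twist":-3},{"offset":[0.28,-0.014,0],"twist":-3.6},{"offset":[0.32,-0.016,0],"twist":-3.6},{"offset":[0.36,-0.018,0],"twist":-3.6},{"offset":[0.385,-0.0197,0],"twist":-3.6},{"offset":[0.385,-0.0197,0.01],"twist":-3.6},{"offset":[0.385,-0.0197,0.01],"twist":-3.6}])

```text
time: 10.0
eef_pos: [0.5763, 0.1642, 0.2227]
tcp_rot: [0.65, 0.76, -0.002, -0.002]
contact_force: [0.2, -0.2, -0.2]
opening: 0.762
finger_force: 0.0
```

```bash
python3 - <<'E'
from h import *
c=ctrl.calibration("wrist");s=ctrl.get_state();w=ctrl.read_camera("wrist");cv2.imwrite("pics/w4.png",cv2.resize(w[50:350,220:620],(800,600)))
t=np.array(s['eef_pos']);print(t,s['tcp_rot'])
hsv=cv2.cvtColor(w,cv2.COLOR_BGR2HSV);r=cv2.inRange(hsv,(0,180,120),(6,255,255))|cv2.inRange(hsv,(175,180,120),(180,255,255))
n,l,st,ce=cv2.connectedComponentsWithStats(r);k=1+np.argsort(st[1:,4])[-2:];print(st[k],ce[k])
ax=np.array([np.cos(.155),np.sin(.155),0]);ay=np.array([-ax[1],ax[0],0]);o=np.array([.579,.165,.127])
for a in(-.004,.004):
  for b in(-.017,.017):print(a,b,np.round(proj("w",o+a*ax+b*ay,c),1))
print(proj("w",[.6864,.1818,.118],c))
E
```

```text
[0.57633383 0.16424926 0.22268211] [ 0.64950676  0.76035108 -0.00214897 -0.00160934]
[[437 181  39  33 941]] [[456.24867163 197.30180659]]
-0.004 -0.017 [319.4 226. ]
-0.004 0.017 [319.4 184. ]
0.004 -0.017 [329.5 226. ]
0.004 0.017 [329.9 184. ]
[np.float64(460.54407640194927), np.float64(202.37471896711173)]
```

View pics/w4.png

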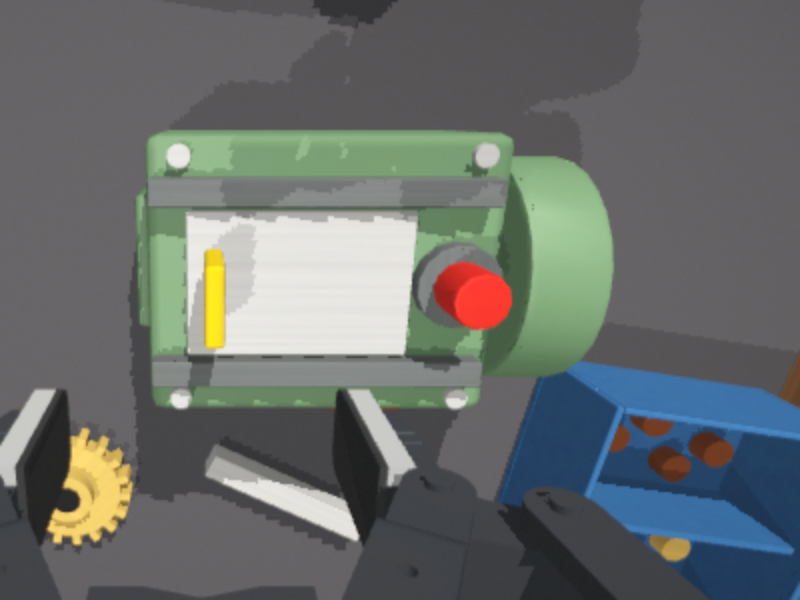

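The tab's top is at about pixel (327,203), 2–3 px from prediction (about 2 mm), and the plunger top at (458,198). I descend with that correction.

Emit:
step_arm(motion=[{"offset":[0.002,0.003,0.03],"twist":0},{"offset":[0.002,0.003,0.06],"twist":0},{"offset":[0.002,0.003,0.09],"twist":0},{"offset":[0.002,0.003,0.112],"twist":0},{"offset":[0.002,0.003,0.112],"twist":0},{"offset":[0.002,0.003,0.112],"twist":0},{"offset":[0.002,0.003,0.112],"twist":0}])

```text
time: 10.75
eef_pos: [0.582, 0.1662, 0.1157]
tcp_rot: [0.65, 0.76, 0.001, 0.001]
contact_force: [0.5, -0.4, 0.8]
opening: 0.763
finger_force: 0.0
```

Emit:
step_arm(motion=[{"offset":[0,-0.001,0.004],"twist":0},{"offset":[0,-0.001,0.004],"twist":0},{"offset":[0,-0.001,0.004],"twist":0},{"offset":[0,-0.001,0.004],"twist":0},{"offset":[0,-0.001,0.004],"twist":0},{"offset":[0,-0.001,0.004],"twist":0},{"offset":[0,-0.001,0.004],"twist":0},{"offset":[0,-0.001,0.004],"twist":0}], gripper=0, grip_force=40)

```text
time: 11.55
eef_pos: [0.5802, 0.1667, 0.1103]
tcp_rot: [0.65, 0.76, 0.001, 0.0]
contact_force: [1.4, 1.3, 1.6]
opening: 0.085
finger_force: 42.0
```

Emit:
step_arm(motion=[{"offset":[0,-0.001,0],"twist":0},{"offset":[0,-0.002,0],"twist":0},{"offset":[0,-0.003,0],"twist":0},{"offset":[0,-0.004,0],"twist":0},{"offset":[0,-0.004,0],"twist":0},{"offset":[0,-0.004,0],"twist":0}])

```text
time: 12.15
eef_pos: [0.5759, 0.166, 0.1103]
tcp_rot: [0.65, 0.76, 0.0, 0.0]
contact_force: [1.8, 0.8, 4.6]
opening: 0.084
finger_force: 42.5
```

Emit:
step_arm(motion=[{"offset":[0,-0.001,0],"twist":0},{"offset":[0,-0.002,0],"twist":0},{"offset":[0,-0.003,0],"twist":0},{"offset":[0,-0.003,0],"twist":0},{"offset":[0,-0.003,0],"twist":0}])

```text
time: 12.65
eef_pos: [0.5752, 0.1659, 0.1103]
tcp_rot: [0.65, 0.76, 0.003, 0.002]
contact_force: [9.0, 4.4, -0.5]
opening: 0.086
finger_force: 41.7
```

The shutter stopped hard after 5 mm with the pull rising to about 10 N, so the catch is on. I let the shutter back, release it, close the fingers and go over the plunger.

Emit:
step_arm(motion=[{"offset":[0,0.004,0],"twist":0},{"offset":[0,0.007,0],"twist":0}])

```text
time: 12.85
eef_pos: [0.5799, 0.1667, 0.1103]
tcp_rot: [0.65, 0.76, 0.0, 0.0]
contact_force: [1.2, 2.3, 5.0]
opening: 0.085
finger_force: 42.7
```

Emit:
step_arm(motion=[{"offset":[0,0,0],"twist":0},{"offset":[0,0,0],"twist":0},{"offset":[0,0,0],"twist":0},{"offset":[0,0,-0.02],"twist":0},{"offset":[0,0,-0.04],"twist":0},{"offset":[0,0,-0.06],"twist":0}], gripper=0.04)

```text
time: 13.45
eef_pos: [0.5786, 0.1663, 0.1693]
tcp_rot: [0.65, 0.76, -0.001, -0.001]
contact_force: [-0.3, -0.1, -0.3]
opening: 0.469
finger_force: 0.0
```

Emit:
step_arm(motion=[{"offset":[0.001,0.03,0],"twist":0},{"offset":[0.001,0.06,0],"twist":0},{"offset":[0.001,0.09,0],"twist":0},{"offset":[0.001,0.106,0],"twist":0},{"offset":[0.001,0.106,0.01],"twist":0},{"offset":[0.001,0.106,0.02],"twist":0},{"offset":[0.001,0.106,0.03],"twist":0},{"offset":[0.001,0.106,0.03],"twist":0},{"offset":[0.001,0.106,0.03],"twist":0}], gripper=0)

```text
time: 14.35
eef_pos: [0.6832, 0.184, 0.139]
tcp_rot: [0.65, 0.76, -0.001, -0.001]
contact_force: [-0.0, -0.3, 0.4]
opening: 0.001
finger_force: 0.0
```

Emit:
step_arm(motion=[{"offset":[0,0,0.005],"twist":0},{"offset":[0,0,0.009],"twist":0},{"offset":[0,0,0.011],"twist":0},{"offset":[0,0,0.013],"twist":0},{"offset":[0,0,0.015],"twist":0},{"offset":[0,0,0.015],"twist":0}])

```text
time: 14.95
eef_pos: [0.6842, 0.184, 0.1252]
tcp_rot: [0.65, 0.76, -0.0, -0.0]
contact_force: [-2.8, -0.6, 3.8]
opening: -0.0
finger_force: 1.9
```

Emit:
step_arm(motion=[{"offset":[0,0,0.0015],"twist":0},{"offset":[0,0,0.003],"twist":0},{"offset":[0,0,0.0045],"twist":0},{"offset":[0,0,0.0055],"twist":0},{"offset":[0,0,0.0055],"twist":0}])

```text
time: 15.45
eef_pos: [0.6842, 0.184, 0.119]
tcp_rot: [0.65, 0.76, 0.0, -0.0]
contact_force: [-2.0, -0.6, 3.5]
opening: -0.0
finger_force: 1.7
```

Emit:
step_arm(motion=[{"offset":[0,0,0.001],"twist":0},{"offset":[0,0,0.002],"twist":0},{"offset":[0,0,0.002],"twist":0},{"offset":[0,0,0.002],"twist":0}])

```text
time: 15.85
eef_pos: [0.6844, 0.184, 0.1189]
tcp_rot: [0.65, 0.76, 0.0, 0.0]
contact_force: [-4.5, -0.2, 8.4]
opening: -0.0
finger_force: 4.4
```

Emit:
step_arm(motion=[{"offset":[0,0,0.001],"twist":0},{"offset":[0,0,0.002],"twist":0},{"offset":[0,0,0.002],"twist":0},{"offset":[0,0,0.002],"twist":0}])

```text
time: 16.25
eef_pos: [0.6846, 0.1841, 0.1188]
tcp_rot: [0.65, 0.76, 0.0, 0.0]
contact_force: [-7.1, -0.8, 14.7]
opening: -0.002
finger_force: 7.0
```

Pressing to 15 N brought no further travel, so the plunger is at its stop. Back to the tab.

Emit:
step_arm(motion=[{"offset":[0,0,-0.025],"twist":0},{"offset":[0,0,-0.05],"twist":0},{"offset":[-0.001,-0.03,-0.055],"twist":0},{"offset":[-0.001,-0.06,-0.055],"twist":0},{"offset":[-0.001,-0.09,-0.055],"twist":0},{"offset":[-0.001,-0.106,-0.055],"twist":0},{"offset":[-0.001,-0.106,-0.04],"twist":0},{"offset":[-0.001,-0.106,-0.02],"twist":0},{"offset":[-0.001,-0.106,0],"twist":0},{"offset":[-0.001,-0.106,0.0055],"twist":0},{"offset":[-0.001,-0.106,0.0055],"twist":0},{"offset":[-0.001,-0.106,0.0055],"twist":0}], gripper=0.06)

```text
time: 17.45
eef_pos: [0.5805, 0.1666, 0.11]
tcp_rot: [0.65, 0.76, 0.0, 0.0]
contact_force: [0.3, -0.1, -0.4]
opening: 0.703
finger_force: 0.0
```

Emit:
step_arm(motion=[{"offset":[0,0,0],"twist":0},{"offset":[0,0,0],"twist":0},{"offset":[0,0,0],"twist":0},{"offset":[0,0,0],"twist":0},{"offset":[0,0,0],"twist":0},{"offset":[0,0,0],"twist":0},{"offset":[0,0,0],"twist":0}], gripper=0)

```text
time: 18.15
eef_pos: [0.5803, 0.1667, 0.1106]
tcp_rot: [0.65, 0.76, 0.001, 0.001]
contact_force: [0.7, 0.2, 2.0]
opening: 0.086
finger_force: 42.1
```

Emit:
step_arm(motion=[{"offset":[0,-0.004,0],"twist":0},{"offset":[0,-0.008,0],"twist":0},{"offset":[0,-0.008,0],"twist":0}])

```text
time: 18.45
eef_pos: [0.5718, 0.1653, 0.1105]
tcp_rot: [0.65, 0.76, 0.0, 0.0]
contact_force: [1.6, 0.8, 4.5]
opening: 0.083
finger_force: 42.3
```

The catch is off: 8.5 mm of travel with only the spring's force. I pull fully open.

Emit:
step_arm(motion=[{"offset":[0,-0.006,0],"twist":0},{"offset":[0,-0.012,0],"twist":0},{"offset":[0,-0.018,0],"twist":0},{"offset":[0,-0.024,0],"twist":0},{"offset":[0,-0.03,0],"twist":0},{"offset":[0,-0.034,0],"twist":0},{"offset":[0,-0.037,0],"twist":0},{"offset":[0,-0.037,0],"twist":0},{"offset":[0,-0.037,0],"twist":0},{"offset":[0,-0.037,0],"twist":0},{"offset":[0,-0.037,0],"twist":0},{"offset":[0,-0.037,0],"twist":0}])

```text
time: 19.65
eef_pos: [0.5359, 0.1596, 0.1105]
tcp_rot: [0.65, 0.76, 0.001, 0.001]
contact_force: [5.0, 1.6, 5.1]
opening: 0.087
finger_force: 42.4
```

```bash
python3 - <<'E'
from h import *
s=ctrl.get_state();print(s['eef_pos'],s['contact_force'],s['finger_force'])
sc=ctrl.read_camera("scene");w=ctrl.read_camera("wrist")
cv2.imwrite("pics/m5.png",np.hstack([cv2.resize(sc[140:300,190:410],None,fx=2,fy=2.5),cv2.resize(w[:,220:580],(360,400))]))
E
```

```text
[0.53594487 0.15964823 0.11050006] [5.00586158 1.64867585 5.07671449] 42.419246435165405
```

View pics/m5.png

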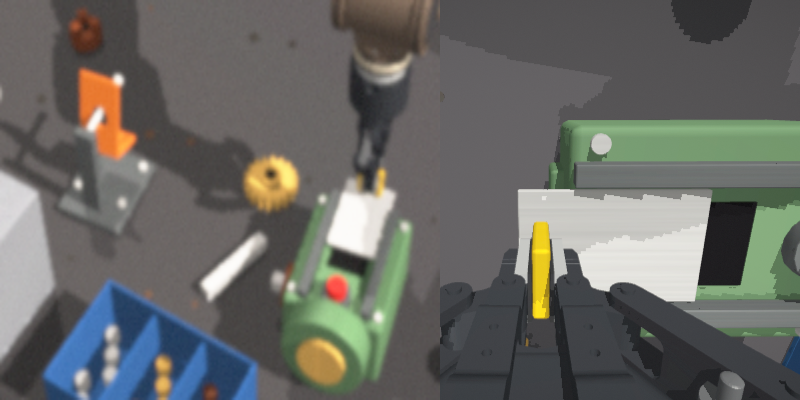

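The shutter is open about 45 mm with the fingers on the tab (wrist half, ~(540,270)), and the dark opening shows at (728,243). The bracket still hangs at (105,110) in the scene half. I'm handing it in.

```bash
python3 -c "
from plant import ctrl
print(ctrl.sign_off())"
```

```text
the job is handed in; nothing more can be done
None
```

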